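Torque a print-head nozzle with a click wrench

ROBOT

A 7-joint arm with a two-finger parallel gripper is mounted at the origin on the work surface. World frame = base frame: x ahead of the robot, y to its left, z up, the work surface at z = 0. Lengths are in m, angles in rad, forces in N, time in s.
With the tool pointing down it reaches from about 0.425 to 0.875 m from the base axis. Payload 4.7 kg.
Tool frame: the origin (TCP) lies at the very end of the fingers, on their centre line; the grasp point (between the pads) lies 19 mm behind it (ctrl.grasp_offset is the distance from the TCP to the grasp point, in m); z points along the fingers, y is the direction in which the jaws open and shut (so a half turn about z gives the same grasp; the last joint's range is limited). The gripper opens to 87 mm and grips with 3 to 60 N. Pads are 19 mm wide; open, the fingers measure 117 mm over their backs; the gripper's body (75 mm by 190 mm) begins 51 mm behind the grasp point.
Start: joints at [1.276, 0.321, -0.07, 1.45, 0.023, 1.371, -0.057], TCP at [0.198, -0.619, 0.223] pointing down, gripper open.
Joint ranges: [-2.86, 2.86], [-0.3, 2.09], [-1.38, 1.24], [0.06, 2.45], [-1.56, 4.7], [0.09, 2.05], [-2.69, 2.69]. Speed limits (rad/s): [2.57, 2.57, 3.14, 3.14, 3.14, 3.14, 3.14].

INTERFACE

Orientations are given as a rotation vector (axis times angle).
In Python, from bench import ctrl gives the robot as it stands.
- The arm moves only by the shell command python3 -m creep 'ROWS' [FORCE]. ROWS is JSON, a list that holds one entry, the list of rows, each a list of 7 numbers: the opening, from 0 (shut) to 1 (fully open), then the shift along the tool's x, y, z in mm, then the turn, a rotation vector about the tool's x, y, z in rad. In form: [[[grip, dx, dy, dz, rx, ry, rz], ...]]. A call has 1 to 5 rows; each row is the pose to reach, as a shift and turn from the pose commanded when the call began, along the tool's axes at that moment; what a row does not reach only later rows make up. A row lasts 1/10 s, in which the tool goes at most 50 mm and 8.59 degrees, less where a joint would pass 70% of its speed; a pose out of reach is approached as far as the arm can. A call with a gripper value outside its range is refused whole. The fingers move at their own pace and stop on an object; FORCE is the grip in N (left out, the last holds). Time passes only in rows, so rows that repeat a pose let the fingers close. It gives the time, the measured TCP pose, the force and the opening at its end, in the units of the state.
- ctrl.get_state(): the state, without advancing time (a new reading comes with each control period).
- ctrl.get_image(name): name is "scene" or "top" or "wrist"; returns the picture (420x560x3 uint8, red, green, blue); there is no depth.
- ctrl.camera_params(name): a dict with "K" (3x3 intrinsics, pixels), "pose" (4x4, takes a point from camera to world coordinates). Camera axes: x right, y down, z forward; pixel columns grow to the right and rows downward; lengths in m; the calibration is good to about 2 mm. A picture is of the moment at which its call begins: read the wrist's pose just before it. camera_params takes no time and is no camera call; for the wrist camera it gives the pose at the moment of the call.
- ctrl.close_job(): hands the job in, once; it reports no verdict.
The state is a dict: "time": time; "joint_positions": joint angles; "qd": joint speeds; "joint_torque": joint torques, N m; "position": TCP position; "tool_rot": TCP orientation; "ft_force": force on the tool from outside, world axes, zero at the start; "torque": the same for the moment, N m; "grip_width": opening from 0.0 (shut) to 1.0 (fully open).
Only numpy, scipy, OpenCV 4.12 (cv2) and the standard library are available. Lean on these libraries where they do the work, as an engineer would, in place of code of your own. Each camera call takes 0.05 s, during which the arm holds its last target. There are 200 camera calls.

TASK

Take the click wrench from its rest, set its square ring fully down over the square collar of the brass nozzle that points up from the hot-end stand, and tighten the nozzle clockwise (seen from above) until the wrench breaks over with a click; stop at once, well before the handle comes up against its inner stop. Then let go and leave the wrench sitting on the nozzle, without pressing hard on the hot end or disturbing anything else on the desk.

Things in the scene. Friction and masses are not known exactly. Their poses are not given: they have to be found in the camera images.
- grip (a point): grasp point of the click wrench: on the middle line of its handle, half-way up (12 mm above the level of the ring's underside), 75 mm from the ring's axis. The handle is a satin metal bar with black grip rings near its tail, 18 mm wide, 16 mm high, flat-sided, from 50 to 150 mm from the ring's axis. x runs along the handle from ring to tail, z is up.
- wrench: the click wrench: straight, flat, 161 mm from ring axis to tail, about 0.3 kg, balanced about 50 mm from the ring's axis; a 42 x 42 x 24 mm steel ring head, then the handle. Origin on the ring's axis at the level of the underside; x along the handle to the tail. It starts on the rest, the ring's underside 30 mm above the desk.
- ring (a point): centre of the underside of the wrench's ring head, on its axis. A 24 x 24 mm square hole goes right through the 24 mm thick head, its sides parallel to x and y of this frame. While the wrench is straight, x points along the handle like that of grip; when it breaks over, head and handle bend about the ring's axis.
- wrench_head: the ring head (origin and axes as ring). Straight below about 0.7 N m of tightening; then the handle breaks over and the torque falls, to 0.49 N m at 0.10 and 0.37 N m at 0.15 rad of bend; hard inner stop at 0.21 rad. Clicked: beyond 0.06 rad; over-tightened: beyond 0.17 rad. Springs straight when eased off. Rigid anticlockwise.
- nozzle_seat (a point): on the nozzle's upright axis, on top of its round flange (38 mm across), where the ring's underside comes to rest; 75 mm above the desk. Above it: a 22 x 22 mm square collar, 22 mm high, sides parallel to x and y of this frame, then a cone narrowing from 21 to 7 mm in 14 mm. Any quarter turn of the ring fits, with 2 mm play. The frame turns with the nozzle.
- nozzle_corner (a point): upper corner of the nozzle's square collar at +x, +y of nozzle_seat, 15.6 mm from the axis. The brass nozzle turns clockwise with little drag (0.06 N m) for 0.35 to 0.75 rad, different every time and not to be seen beforehand, until its shoulder bottoms and it turns no farther.
- hotend: hot end fixed nozzle-up in a stand: foot 100 x 90 x 8 mm, finned round heat sink 42 mm across, heater block 44 x 40 mm whose top is 71.5 mm above the desk. Origin at the centre of the underside of the foot, on the nozzle's axis. It does not move.
- rest: fixed grey printed rest of the wrench: foot 180 x 36 x 6 mm with two posts, 30 mm high under the ring, 34 mm high 127 to 149 mm from the ring's axis; between them the handle is free. Origin on the desk under the wrench's grasp point, x along the handle from ring to tail
- spanner: plain flat steel spanner, 180 mm long, 8 mm thick, lying between the working places; origin under its middle, x along it
- screwdriver: screwdriver with a grey handle, 170 mm long, lying at the back; origin under its middle, x along it
- brush: wooden-handled flat brush, 170 mm long, lying nearest the robot; origin under its middle, x along it
- spool: spool lying flat, 190 mm across, 54 mm high; origin at the centre of its underside
- tin: small open grey parts box, 90 x 70 x 30 mm; origin at the centre of its underside
- cleaner: upright white bottle, 56 mm across, 150 mm high; origin at the centre of its underside
- bracket: small blue printed angle bracket, 50 x 35 x 40 mm; origin at the centre of its underside
Mind the look-alikes: they are no part of the job. Leave any purple or red look-alike of the wrench alone.

How it is judged:
On the way, in this order (a step that is already met when the one before it is completed fails the run):
1. the wrench's ring is fully down over the nozzle's square collar (horizontal distance between ring and nozzle_seat below 0.003 m and z of ring in the frame of nozzle_seat between -0.003 and 0.003 m and angle between ring's own z axis and vertical below 0.15 rad), for 0.1 s.
2. the nozzle has been run down clockwise and the wrench, still fully on it, has broken over (clicked) (all of step 1 and distance of nozzle_corner from where it was at the start of the episode above 0.0045 m and angle between the x axis of ring and the x axis of grip, either way round above 0.06 rad), for 0.03 s.
At the end, for the whole second after the job is handed in: the nozzle is run down, and the wrench lies on it, let go, at rest, straight again (bend under 0.04 rad), upright within 0.15 rad (its handle may droop a little), its ring fully down (within 3 mm) and centred on the collar (within 3 mm); the collar's corner is more than 4.5 mm from where it started (all of step 1 and distance of nozzle_corner from where it was at the start of the episode above 0.0045 m and angle between the x axis of ring and the x axis of grip, either way round below 0.04 rad and linear speed of wrench below 0.02 m/s); the robot touches nothing.
It fails at once if the handle was driven on after the click, to more than 0.17 rad of bend (over-tightened) (angle between the x axis of ring and the x axis of grip, either way round above 0.17 rad).
It fails at once if the wrench was rammed, jammed or forced on the hot end: their contact forces added up to more than 200 N (a clean click takes some 100 N at the four flats) (contact force between wrench and hotend above 200 N).
It fails at once if the robot itself pressed on the hot end with more than 10 N (contact force between the arm and hotend above 10 N).
It fails at once if a bystander was moved by more than 20 mm (distance of any of spanner, screwdriver, brush, spool, tin, cleaner, bracket from where it was at the start of the episode above 0.02 m).
It also fails if it takes over 53 s, if anything falls off the work surface, if the arm or the gripper's body presses on something with over 40 N, if the wrist force passes 120 N, or if a joint passes its speed limit or range.

## Working session

There is one attempt and no reset: what is moved stays moved. The work goes in short steps, Python scripts to look and compute and a shell command to move; the robot and the scene stay as the last step left them, time stands still between calls to the robot, and variables do not carry over. Pictures are saved under pics/ and viewed, about 8 in all and at most 12, crops included, and the job is handed in when it is done.

```bash
ls; mkdir -p pics
python3 - <<'E'
from bench import ctrl
import cv2, numpy as np
s=ctrl.get_state(); print(s)
ims=[]
for n in("scene","top"):
    im=ctrl.get_image(n); cv2.imwrite(f"pics/{n}0.png",im[:,:,::-1]); p=ctrl.camera_params(n); print(n,np.round(p["K"],2).tolist(),np.round(p["pose"],4).tolist())
E
```

```text
pics
{'time': 0.0, 'joint_positions': array([ 1.27611067,  0.32177179, -0.0700656 ,  1.45168995,  0.02264326,
        1.37079789, -0.05689144]), 'qd': array([ 1.40831971e-03, -1.12239067e-03, -8.70175492e-05,  7.93769946e-04,
        1.26735743e-04,  3.40744432e-04,  3.04356521e-04]), 'joint_torque': array([ 2.33634746e-04, -4.91279769e+01, -4.03612750e-01, -3.12521517e+01,
       -6.37101755e-02,  4.36884561e-02,  1.62156934e-04]), 'position': array([ 0.19729192, -0.61874769,  0.22148713]), 'tool_rot': array([-3.10240817e+00, -4.82879692e-01,  6.82943252e-04]), 'ft_force': array([1.11089588, 0.45668194, 1.49274352]), 'torque': array([ 0.0047644 ,  0.02940158, -0.00086474]), 'grip_width': 0.9991577962061352}
scene [[416.92, 0.0, 279.92], [0.0, 416.92, 209.29], [0.0, 0.0, 1.0]] [[0.6782, 0.5546, -0.4822, 1.1384], [0.7349, -0.5049, 0.4528, -0.5377], [0.0076, -0.6614, -0.75, 0.9884], [0.0, 0.0, 0.0, 1.0]]
top [[507.02, 0.0, 273.55], [0.0, 507.02, 206.76], [0.0, 0.0, 1.0]] [[-0.0156, -0.9957, 0.0912, 0.4076], [-0.9998, 0.0164, 0.0079, 0.0081], [-0.0094, -0.0911, -0.9958, 1.5211], [0.0, 0.0, 0.0, 1.0]]
```

View pics/top0.png

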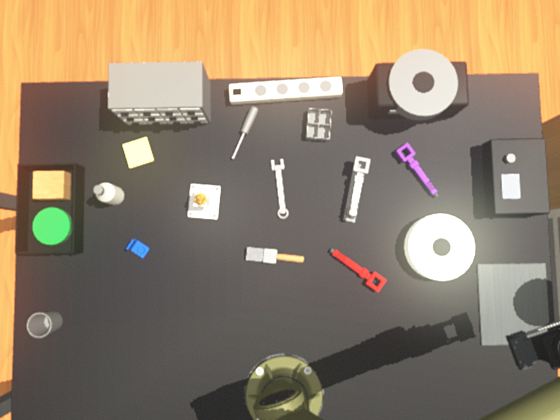

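View pics/scene0.png

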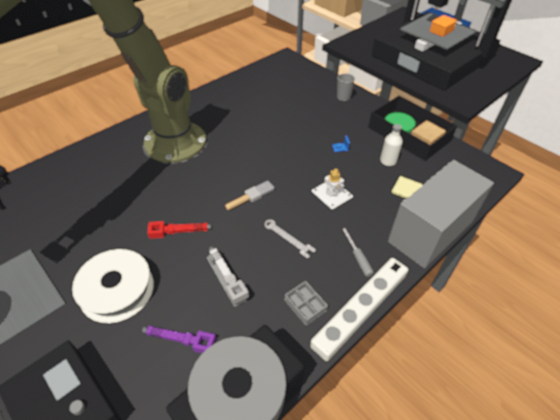

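In the top view, the wrench-shaped candidates are grey (357,188) on its grey rest, purple (417,170) and red (358,270). The grey one fits because it is satin metal, on the rest, with its ring at about (361,163). The hot end is at about (203,201). I'll confirm both in one enlarged crop.

```bash
cat > h.py <<'E'
import numpy as np, cv2
from bench import ctrl
from scipy.spatial.transform import Rotation as R
def ray(n,uv,z,P=None):
    p=P or ctrl.camera_params(n); K=np.array(p["K"]);T=np.array(p["pose"])
    d=T[:3,:3]@np.linalg.inv(K)@np.array([uv[0],uv[1],1.]); o=T[:3,3]
    return o+d*(z-o[2])/d[2]
def proj(n,X,P=None):
    p=P or ctrl.camera_params(n); K=np.array(p["K"]);T=np.array(p["pose"])
    c=T[:3,:3].T@(np.array(X)-T[:3,3]); q=K@c; return q[:2]/q[2]
E
python3 - <<'E'
from h import *
im=cv2.imread("pics/top0.png")
a=cv2.resize(im[148:230,320:400],(400,410),interpolation=cv2.INTER_CUBIC)
b=cv2.resize(im[175:225,180:228],(394,410),interpolation=cv2.INTER_CUBIC)
cv2.imwrite("pics/crop1.png",np.hstack([a,b]))
print(ray("top",(361,163),.054),ray("top",(350,220),.05),ray("top",(201,199),.1))
E
```

```text
[ 0.66625545 -0.23792627  0.054     ] [ 0.50011443 -0.20148362  0.05      ] [0.5631346  0.22380678 0.1       ]
```

View pics/crop1.png

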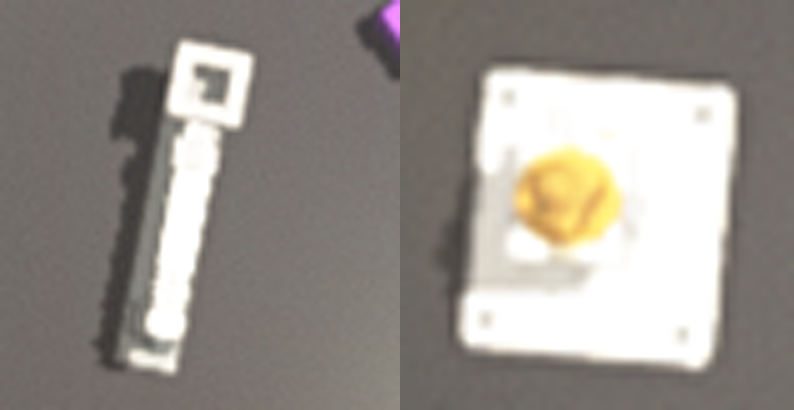

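The crop confirms it: the metal wrench on the grey rest has its ring centre at top pixel (362,165) and its tail near (353,213). The nozzle flange centre is at about (200.4,199). Next I'll work out the moves for wrist views from above the wrench.

```bash
cat >> h.py <<'E'
def tool():
    s=ctrl.get_state(); return np.array(s["position"]),R.from_rotvec(s["tool_rot"])
def move(p,yaw):
    "shift(mm) & rotvec from present measured pose to TCP p, tool down, tool x at yaw"
    p0,r0=tool(); y=np.deg2rad(yaw)
    Rt=R.from_matrix(np.array([[np.cos(y),np.sin(y),0],[np.sin(y),-np.cos(y),0],[0,0,-1]]))
    d=r0.inv().apply(np.array(p)-p0)*1000; w=(r0.inv()*Rt).as_rotvec()
    print("shift mm",d.round(1),"turn",w.round(3),"rows>=",max(np.linalg.norm(d)/50,np.degrees(np.linalg.norm(w))/8.59).round(1))
E
python3 - <<'E'
from h import *
p,r=tool(); print(r.as_matrix().round(3))
T=np.array(ctrl.camera_params("wrist")["pose"]); print("cam in tool",r.inv().apply(T[:3,3]-p).round(4),(r.as_matrix().T@T[:3,:3]).round(3), ctrl.camera_params("wrist")["K"])
ring=ray("top",(362,164.8),.054); tail=ray("top",(353,213),.05); noz=ray("top",(200.4,199),.08)
foot=ray("top",(204.4,201.6),.008)
u=(tail-ring)[:2]; u/=np.linalg.norm(u); g=ring[:2]+.075*u
print(ring,tail,np.degrees(np.arctan2(u[1],u[0])),"grip",g,"noz",noz,foot)
yaw=np.degrees(np.arctan2(u[1],u[0]))
for y in(yaw,yaw+180): move([*g,.2],y)
E
```

```text
[[ 0.953  0.304 -0.001]
 [ 0.304 -0.953  0.002]
 [-0.    -0.002 -1.   ]]
cam in tool [ 0.0665 -0.0007 -0.1627] [[ 0.    -0.969 -0.246]
 [ 1.     0.    -0.001]
 [ 0.001 -0.246  0.969]] [[311.99202549   0.         281.50967599]
 [  0.         311.99202549 205.48821863]
 [  0.           0.           1.        ]]
[ 0.6608815  -0.24067764  0.054     ] [ 0.52034538 -0.21078643  0.05      ] 167.99246071022816 grip [ 0.58752249 -0.22507461] noz [0.56535271 0.22856195 0.08      ] [0.56518318 0.22756619 0.008     ]
shift mm [ 491.4 -256.5   22. ] turn [-1.000e-03 -2.000e-03 -2.623e+00] rows>= 17.5
shift mm [ 491.4 -256.5   22. ] turn [-0.002  0.     0.518] rows>= 11.1
```

```bash
python3 -m creep '[[[1,45,-23,2,0,0,0],[1,90,-46,4,0,0,0],[1,135,-70,6,0,0,0],[1,180,-93,8,0,0,0],[1,225,-116,10,0,0,0]]]'
python3 -m creep '[[[1,45,-23,2,0,0,0],[1,90,-46,4,0,0,0],[1,135,-70,6,0,0,0],[1,180,-93,8,0,0,0],[1,225,-116,10,0,0,0]]]'
python3 -m creep '[[[1,41,-24,0,0,0,-0.14],[1,41,-24,0,0,0,-0.28],[1,41,-24,0,0,0,-0.42],[1,41,-24,0,0,0,-0.56],[1,41,-24,0,0,0,-0.7]]]'
python3 -m creep '[[[1,0,0,0,0,0,-0.14],[1,0,0,0,0,0,-0.28],[1,0,0,0,0,0,-0.42],[1,0,0,0,0,0,-0.56],[1,0,0,0,0,0,-0.7]]]'
python3 -m creep '[[[1,0,0,0,0,0,-0.14],[1,0,0,0,0,0,-0.28],[1,0,0,0,0,0,-0.42],[1,0,0,0,0,0,-0.56],[1,0,0,0,0,0,-0.7]]]'
python3 -m creep '[[[1,0,0,0,0,0,-0.14],[1,0,0,0,0,0,-0.28],[1,0,0,0,0,0,-0.42],[1,0,0,0,0,0,-0.52],[1,0,0,0,0,0,-0.52]]]'
python3 - <<'E'
from h import *
move([.5875,-.225,.2],168)
P=ctrl.camera_params("wrist"); im=ctrl.get_image("wrist"); cv2.imwrite("pics/w1.png",im[:,:,::-1]); np.savez("pics/w1.npz",**P)
print(ctrl.get_state()["joint_positions"])
for a in([.6609,-.2407,.054],[.52,-.211,.05]):print(proj("wrist",a,P))
E
```

```text
time: 0.6
position: [0.3752, -0.441, 0.2123]
tool_rot: [-3.104, -0.483, 0.001]
ft_force: [0.4, -0.9, -0.3]
grip_width: 1.003
time: 1.1
position: [0.5518, -0.2646, 0.2025]
tool_rot: [3.104, 0.483, -0.001]
ft_force: [0.6, -0.5, 0.1]
grip_width: 1.002
time: 1.6
position: [0.5825, -0.2307, 0.2021]
tool_rot: [-2.745, -1.526, 0.001]
ft_force: [-1.0, -0.4, -0.2]
grip_width: 0.998
time: 2.1
position: [0.5824, -0.2308, 0.2022]
tool_rot: [-2.056, -2.374, 0.001]
ft_force: [-0.6, -0.1, 0.2]
grip_width: 1.002
time: 2.6
position: [0.5824, -0.2308, 0.2022]
tool_rot: [-1.117, -2.935, 0.0]
ft_force: [0.5, 0.2, -0.6]
grip_width: 0.997
time: 3.1
position: [0.5824, -0.2309, 0.2022]
tool_rot: [-0.333, -3.123, -0.001]
ft_force: [0.3, 0.6, 0.1]
grip_width: 1.0
shift mm [-3.7  6.8  2.2] turn [ 0.    -0.001 -0.003] rows>= 0.2
[ 0.94218764  0.37819533 -0.77581512  1.51923035  0.26759432  1.35456553
  1.49962758]
[287.34205171 266.09868504]
[287.20691687 128.94560626]
```

View pics/w1.png

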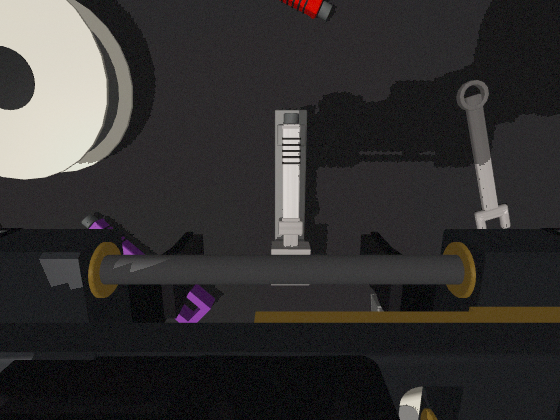

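The wrist view shows the wrench handle as a vertical bar centred near column 291, from its tail cap at about (291,113) to the head at about row 247. The ring is mostly hidden behind the gripper bar. I'll measure the handle edges numerically.

Run:
```python
from h import *
im=cv2.imread("pics/w1.png",0).astype(int); P={k:v for k,v in np.load("pics/w1.npz").items()}
for y in(120,170,180,190,200,210,225,250): print(y,im[y,270:312].tolist())
print("col291",[(y,int(im[y,288:294].mean())) for y in range(104,128)])
for uv in((291,113),(291,240),(291,111)): print(uv,ray("wrist",uv,.05,P))
```

```text
120 [38, 43, 49, 42, 53, 132, 143, 143, 144, 144, 143, 140, 141, 123, 74, 87, 94, 99, 100, 102, 101, 98, 89, 88, 82, 77, 67, 52, 38, 82, 84, 80, 79, 79, 78, 80, 69, 20, 24, 29, 23, 27]
170 [44, 42, 41, 44, 51, 129, 138, 141, 142, 144, 142, 141, 149, 204, 212, 211, 210, 207, 204, 208, 210, 206, 205, 206, 205, 204, 204, 208, 198, 151, 82, 76, 78, 80, 74, 69, 19, 30, 18, 24, 24, 22]
180 [44, 35, 45, 41, 50, 130, 142, 141, 141, 139, 140, 141, 150, 203, 211, 213, 212, 207, 205, 209, 209, 206, 205, 205, 202, 203, 205, 208, 189, 125, 79, 80, 76, 79, 72, 52, 29, 21, 19, 21, 23, 15]
190 [40, 39, 46, 44, 48, 132, 143, 143, 142, 138, 139, 140, 147, 203, 212, 214, 211, 208, 207, 211, 209, 207, 206, 204, 203, 203, 204, 207, 184, 117, 78, 79, 77, 77, 73, 40, 24, 22, 14, 24, 27, 24]
200 [42, 44, 39, 44, 47, 129, 140, 140, 142, 137, 138, 138, 149, 200, 211, 212, 211, 207, 206, 209, 207, 208, 204, 204, 201, 202, 205, 209, 179, 106, 75, 75, 77, 80, 70, 31, 17, 30, 19, 25, 30, 32]
210 [45, 46, 39, 36, 50, 129, 138, 140, 141, 139, 140, 139, 149, 202, 211, 210, 211, 208, 207, 208, 208, 207, 204, 202, 201
[... 213 characters left out ...]
 167, 166, 167, 162, 119, 73, 42, 26, 27, 21, 25, 10, 31, 30]
250 [46, 140, 165, 163, 165, 163, 163, 163, 164, 165, 165, 164, 164, 164, 164, 166, 165, 162, 165, 165, 163, 163, 163, 164, 163, 163, 164, 166, 164, 166, 164, 165, 164, 166, 164, 163, 164, 165, 165, 165, 133, 27]
col291 [(104, 42), (105, 43), (106, 41), (107, 41), (108, 36), (109, 38), (110, 118), (111, 141), (112, 140), (113, 92), (114, 99), (115, 97), (116, 97), (117, 97), (118, 96), (119, 97), (120, 96), (121, 96), (122, 95), (123, 70), (124, 152), (125, 187), (126, 170), (127, 170)]
(291, 113) [ 0.50609649 -0.2043063   0.05      ]
(291, 240) [ 0.63391204 -0.23091654  0.05      ]
(291, 111) [ 0.504279   -0.20392792  0.05      ]
```

```bash
python3 -m creep '[[[1,-40,0,0,0,0,0],[1,-80,0,0,0,0,0],[1,-80,0,0,0,0,0],[1,-80,0,0,0,0,0]]]'
python3 - <<'E'
from h import *
P=ctrl.camera_params("wrist"); im=ctrl.get_image("wrist"); cv2.imwrite("pics/w2.png",im[:,:,::-1]); np.savez("pics/w2.npz",**P); np.savez("pics/w2t.npz",p=tool()[0],r=tool()[1].as_rotvec())
c=im[0:240,220:360,::-1]; cv2.imwrite("pics/w2c.png",cv2.resize(c,None,fx=2.5,fy=2.5,interpolation=cv2.INTER_CUBIC))
print(tool()[0],tool()[1].as_matrix().round(4))
E
```

```text
time: 3.55
position: [0.661, -0.2471, 0.2013]
tool_rot: [-0.335, -3.122, -0.003]
ft_force: [-0.2, 0.1, 0.1]
grip_width: 0.999
[ 0.66054898 -0.24718819  0.20220585] [[-9.773e-01  2.119e-01 -1.300e-03]
 [ 2.119e-01  9.773e-01  7.000e-04]
 [ 1.400e-03  4.000e-04 -1.000e+00]]
```

View pics/w2c.png

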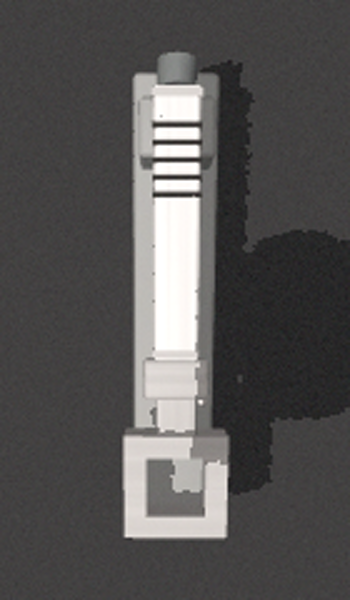

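The crop shows the full wrench: the ring hole is centred at about crop (176,487), which is image (290.2,194.4). The handle centreline is at crop column 175–177. I'll fit these numerically and work out the grasp move.

```bash
cat >> h.py <<'E'
def edges(g,ax,i0,i1,j,w=4,th=None):
    "sub-pixel strongest +/- edges of strip; ax=0 along x (row j), ax=1 along y (col j)"
    s=(g[j-w:j+w+1,i0:i1].mean(0) if ax==0 else g[i0:i1,j-w:j+w+1].mean(1)).astype(float)
    d=np.gradient(cv2.GaussianBlur(s[None],(5,1),1)[0]); out=[]
    for k in range(1,len(d)-1):
        if abs(d[k])>(th or 8) and abs(d[k])>=abs(d[k-1]) and abs(d[k])>abs(d[k+1]):
            a,b,c=abs(d[k-1]),abs(d[k]),abs(d[k+1]); out.append((round(i0+k+.5*(a-c)/(a-2*b+c),2),int(np.sign(d[k])*abs(d[k]))))
    return out
E
python3 - <<'E'
from h import *
g=cv2.imread("pics/w2.png",0); P=dict(np.load("pics/w2.npz"))
for r in(40,90,100,110,120,130): print("row",r,edges(g,0,268,320,r,2))
for r in(177,180,194,200,210,212): print("row",r,edges(g,0,262,320,r,1))
for c in(272,275,285,290,306,308): print("col",c,edges(g,1,165,225,c,1))
E
```

```text
row 40 [(np.float64(272.89), 34), (np.float64(281.23), 25), (np.float64(299.56), -37), (np.float64(306.7), -20)]
row 90 [(np.float64(273.06), 37), (np.float64(281.34), 20), (np.float64(299.08), -43), (np.float64(305.67), -22), (np.float64(317.37), 8)]
row 100 [(np.float64(273.25), 37), (np.float64(281.54), 21), (np.float64(299.02), -42), (np.float64(305.46), -22)]
row 110 [(np.float64(273.24), 38), (np.float64(281.56), 21), (np.float64(298.85), -41), (np.float64(305.33), -23)]
row 120 [(np.float64(273.28), 37), (np.float64(281.6), 22), (np.float64(298.6), -41), (np.float64(305.03), -23)]
row 130 [(np.float64(273.28), 38), (np.float64(281.48), 20), (np.float64(298.44), -41), (np.float64(304.77), -21)]
row 177 [(np.float64(268.92), 48), (np.float64(296.53), -24), (np.float64(311.06), -30)]
row 180 [(np.float64(268.92), 48), (np.float64(295.53), -25), (np.float64(311.03), -30)]
row 194 [(np.float64(268.91), 49), (np.float64(278.05), -33), (np.float64(288.5), 23), (np.float64(299.06), -8), (np.float64(302.07), 20), (np.float64(310.55), -55)]
row 200 [(np.float64(269.2), 48), (np.float64(278.05), -34), (np.float64(301.2), 34), (np.float64(310.39), -46)]
row 210 [(np.float64(269.2), 47), (np.float64(310.18), -47)]
row 212 [(np.float64(269.19), 47), (np.float64(310.1), -47)]
col 272 [(np.float64(173.88), 36), (np.float64(214.59), -48)]
col 275 [(np.float64(170.6), -25), (np.float64(174.03), 35), (np.float64(214.81), -48)]
col 285 [(np.float64(171.81), -24), (np.float64(174.81), 24), (np.float64(183.11), -33), (np.float64(206.14), 35), (np.float64(214.81), -48)]
col 290 [(np.float64(171.8), -23), (np.float64(174.79), 24), (np.float64(184.54), -10), (np.float64(189.45), 8), (np.float64(196.18), -23), (np.float64(206.14), 35), (np.float64(214.82), -47)]
col 306 [(np.float64(171.06), 21), (np.float64(184.11), 23), (np.float64(214.81), -47)]
col 308 [(np.float64(171.12), 21), (np.float64(185.06), 18), (np.float64(214.82), -47)]
```

Run:
```python
from h import *
P=dict(np.load("pics/w2.npz"))
ring=ray("wrist",(289.75,194.5),.054,P); h=[ray("wrist",uv,.05,P) for uv in((290.4,40),(290.2,90),(290.05,120))]
for q in h:
    u=(q-ring)[:2]; print(q,np.degrees(np.arctan2(u[1],u[0])))
u=(h[0]-ring)[:2];yaw=np.degrees(np.arctan2(u[1],u[0])); u/=np.linalg.norm(u)
print("ring",ring); g=ring[:2]+.075*u; print(g)
move([*g,.08],yaw); move([*g,.042-.019],yaw)
```

```text
[ 0.52166116 -0.20761431  0.05      ] 167.83892220770502
[ 0.56391816 -0.21667529  0.05      ] 167.81372216283802
[ 0.59079503 -0.22246819  0.05      ] 167.8050263021289
ring [ 0.66226281 -0.2379135   0.054     ]
[ 0.58894587 -0.22211395]
shift mm [ 75.1   9.3 122.3] turn [ 0.    -0.001 -0.001] rows>= 2.9
shift mm [ 75.    9.3 179.3] turn [ 0.    -0.001 -0.001] rows>= 3.9
```

```bash
python3 -m creep '[[[1,38,5,40,0,0,0],[1,75,9.3,80,0,0,0],[1,75,9.3,122,0,0,0],[1,75,9.3,122,0,0,0]]]'
python3 -m creep '[[[1,0,0,30,0,0,0],[1,0,0,57,0,0,0],[1,0,0,57,0,0,0]]]'
python3 -c "
from h import *
move([.58895,-.2221,.023],167.83)"
```

```text
time: 4.0
position: [0.5823, -0.2221, 0.0754]
tool_rot: [-0.334, -3.111, -0.001]
ft_force: [-1.2, -0.8, -1.3]
grip_width: 0.998
time: 4.3
position: [0.5883, -0.2231, 0.0231]
tool_rot: [-0.335, -3.12, -0.001]
ft_force: [-0.4, -0.7, -1.1]
grip_width: 1.001
shift mm [-0.4  1.1  0.1] turn [-0.    -0.003 -0.002] rows>= 0.0
```

```bash
python3 -m creep '[[[1,-0.4,1,0,0,-0.002,0],[0,-0.4,1,0,0,-0.002,0],[0,-0.4,1,0,0,-0.002,0],[0,-0.4,1,0,0,-0.002,0],[0,-0.4,1,0,0,-0.002,0]]]' 40
python3 -m creep '[[[0,0,0,0,0,0,0],[0,0,0,0,0,0,0],[0,0,0,0,0,0,0],[0,0,0,0,0,0,0]]]'
python3 -m creep '[[[0,0,0,-10,0,0,0],[0,0,0,-30,0,0,0],[0,0,0,-60,0,0,0],[0,0,0,-100,0,0,0],[0,0,0,-100,0,0,0]]]'
python3 -c "
from h import *
print(tool()[0],tool()[1].as_matrix().round(4)); s=ctrl.get_state(); print(s['ft_force'],s['torque'])"
```

```text
time: 4.8
position: [0.5905, -0.2222, 0.0245]
tool_rot: [0.333, 3.121, -0.001]
ft_force: [0.1, -0.8, 0.6]
grip_width: 0.72
time: 5.2
position: [0.5901, -0.2219, 0.0237]
tool_rot: [0.333, 3.122, -0.0]
ft_force: [0.2, 0.0, -0.4]
grip_width: 0.353
time: 5.7
position: [0.5936, -0.2224, 0.13]
tool_rot: [0.332, 3.113, -0.005]
ft_force: [1.6, -0.4, -3.1]
grip_width: 0.199
[ 0.59358074 -0.22239377  0.12998514] [[-0.9774  0.211   0.0108]
 [ 0.211   0.9775 -0.0041]
 [-0.0115 -0.0017 -0.9999]]
[ 1.62006423 -0.43489151 -3.08793206] [ 0.18949199 -0.2219652   0.0238436 ]
```

The fingers closed more slowly than I allowed for, so I have to check how the wrench sits in the jaws.

Run:
```python
from h import *
P=ctrl.camera_params("wrist"); w=ctrl.get_image("wrist")[:,:,::-1]; cv2.imwrite("pics/w3.png",w); np.savez("pics/w3.npz",**P)
p,r=tool(); s=ctrl.get_image("scene")[:,:,::-1]; cv2.imwrite("pics/s3.png",s)
gp=r.apply([0,0,-.019])+p; u,v=proj("scene",gp).astype(int); print(u,v,ctrl.get_state()["time"])
c=cv2.resize(s[v-45:v+55,u-45:u+45],None,fx=4,fy=4,interpolation=cv2.INTER_CUBIC)
cv2.imwrite("pics/v3.png",np.hstack([c,w[:400,100:480]]))
for k in(-.075,0,.086):print(k,proj("scene",r.apply([k,0,-.019])+p)-[u-45,v-45])
```

```text
221 247 5.8
-0.075 [59.03637113 67.16458824]
0 [45.59793472 45.29832784]
0.086 [31.49424161 22.34959955]
```

View pics/v3.png

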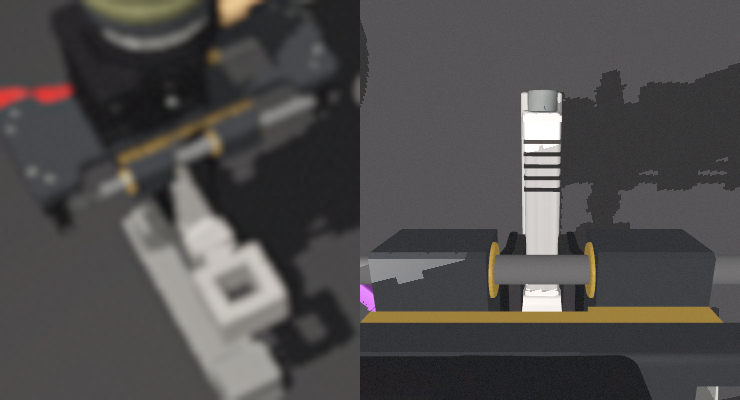

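Run:
```python
from h import *
g=cv2.imread("pics/w3.png",0); P=dict(np.load("pics/w3.npz")); K=P["K"]; p,r=tool(); T=P["pose"]
for row in(118,130,175,200,215,225): print(row,edges(g,0,245,320,row,1,6))
print("col",edges(g,1,80,200,282,2,6))
# model: tool frame points of handle corners at height dz off nominal (tool z grows down)
def px(X): # tool-frame point
    return proj("wrist",r.apply(X)+p,P)
for dz in(0,.005,.010,.015):
    print(dz,[ (px([x,-.009,-.027+dz]).round(1).tolist(),px([x,.009,-.027+dz]).round(1).tolist()) for x in(.03,.06,.086)])
```

```text
118 [(np.float64(261.33), 40), (np.float64(301.37), -62)]
130 [(np.float64(261.0), 37), (np.float64(300.06), -54)]
175 [(np.float64(261.0), 36), (np.float64(263.74), -18), (np.float64(266.25), 15), (np.float64(298.85), -33)]
200 [(np.float64(261.56), 41), (np.float64(298.98), -38)]
215 [(np.float64(261.81), 40), (np.float64(298.76), -40), (np.float64(302.17), 7)]
225 [(np.float64(261.87), 41), (np.float64(298.41), -40), (np.float64(301.97), 7)]
col [(np.float64(89.48), 28), (np.float64(110.08), -11), (np.float64(112.58), 40), (np.float64(139.49), -56), (np.float64(143.33), 53), (np.float64(147.5), -6), (np.float64(151.78), -50), (np.float64(155.92), 50), (np.float64(164.02), -50), (np.float64(167.94), 50), (np.float64(175.76), -50), (np.float64(179.7), 50), (np.float64(187.37), -50), (np.float64(191.2), 50)]
0 [([260.3, 202.5], [299.0, 202.5]), ([259.1, 136.3], [300.0, 136.3]), ([258.0, 72.8], [301.0, 72.8])]
0.005 [([261.0, 199.9], [298.5, 199.9]), ([259.9, 135.9], [299.4, 135.9]), ([258.8, 74.6], [300.3, 74.6])]
0.01 [([261.6, 197.5], [297.9, 197.5]), ([260.6, 135.5], [298.8, 135.5]), ([259.6, 76.3], [299.6, 76.3])]
0.015 [([262.2, 195.3], [297.4, 195.3]), ([261.2, 135.1], [298.2, 135.1]), ([260.3, 77.9], [299.0, 77.9])]
```

Run:
```python
from h import *
from scipy.optimize import least_squares
g2=cv2.imread("pics/w2.png",0); P2=dict(np.load("pics/w2.npz")); P=dict(np.load("pics/w3.npz"))
c2=edges(g2,1,15,90,290,2,6); print(c2)
p,r=tool(); print(p,ctrl.get_state()["time"])
ring=np.array([.66226,-.23791]); 
rows3=[112.58,139.49,143.33,151.78,155.92,164.02,167.94,175.76,179.7,187.37,191.2]
xs=[]
for y,s in c2: 
    q=ray("wrist",(290.3,y),.05,P2); xs.append((y,s,round(1000*np.linalg.norm(q[:2]-ring),1)))
print(xs)
```

```text
[(np.float64(20.4), 23), (np.float64(30.98), -7), (np.float64(33.75), 38), (np.float64(37.96), 11), (np.float64(47.79), -54), (np.float64(50.82), 56), (np.float64(54.92), -54), (np.float64(57.88), 55), (np.float64(61.92), -55), (np.float64(64.88), 55), (np.float64(68.92), -54), (np.float64(71.88), 55), (np.float64(75.79), -55), (np.float64(78.83), 57)]
[ 0.59017068 -0.22196898  0.12460564] 5.8
[(np.float64(20.4), 23, np.float64(159.9)), (np.float64(30.98), -7, np.float64(151.3)), (np.float64(33.75), 38, np.float64(149.0)), (np.float64(37.96), 11, np.float64(145.5)), (np.float64(47.79), -54, np.float64(137.3)), (np.float64(50.82), 56, np.float64(134.7)), (np.float64(54.92), -54, np.float64(131.3)), (np.float64(57.88), 55, np.float64(128.7)), (np.float64(61.92), -55, np.float64(125.3)), (np.float64(64.88), 55, np.float64(122.7)), (np.float64(68.92), -54, np.float64(119.2)), (np.float64(71.88), 55, np.float64(116.6)), (np.float64(75.79), -55, np.float64(113.2)), (np.float64(78.83), 57, np.float64(110.5))]
```

```bash
cat > fit.py <<'E'
from h import *
from scipy.optimize import least_squares
def fitw(name,col=282,rws=(100,200),xr=(245,320)):
    P=ctrl.camera_params("wrist"); p,r=tool(); im=ctrl.get_image("wrist"); cv2.imwrite(f"pics/{name}.png",im[:,:,::-1])
    g=cv2.cvtColor(im,cv2.COLOR_RGB2GRAY); e=edges(g,1,80,205,col,2,25)
    st=[y for y,s in e if abs(s)>=40]; print("col",[(float(y),s) for y,s in e])
    # dark stripe centres: falling then rising
    mids=[(e[i][0]+e[i+1][0])/2 for i in range(len(e)-1) if e[i][1]<-30 and e[i+1][1]>30]
    print("stripes",np.round(mids,2))
    pts=[];obs=[];kind=[]
    for x,y in zip((.136,.130,.124,.118,.112),mids): pts.append([x,0]);obs.append(y);kind.append(1)
    for row in(130,200,208,216,224):
        ee=[q for q in edges(g,0,*xr,row,1,20)]; L=[q[0] for q in ee if q[1]>0]; Rr=[q[0] for q in ee if q[1]<0]
        kind.append(0); pts.append([row,0]); obs.append((min(L),max(Rr)))
    print([ (k[0],np.round(o,2)) for k,o in zip(pts,obs) if k[0]>1])
    T=np.array(P["pose"]); K=np.array(P["K"])
    def model(v,x,y):  # handle-top point at x from ring, lateral y; tool frame; v: dx,dy,dz,pitch,yaw (m,rad)
        X=R.from_euler("yz",[v[3],v[4]]).apply([x-.075,y,-.008])+[v[0],v[1],-.019+v[2]]
        c=T[:3,:3].T@(r.apply(X)+p-T[:3,3]); q=K@c; return q[:2]/q[2]
    def res(v):
        o=[]
        for k,a,b in zip(kind,pts,obs):
            if k: o.append(model(v,a[0],0)[1]-b)
            else:
                for s,bb in((-1,b[0]),(1,b[1])):
                    A,B=model(v,.09,s*.009),model(v,.14,s*.009); t=(a[0]-A[1])/(B[1]-A[1]); o.append(A[0]+t*(B[0]-A[0])-bb)
        return np.array(o)
    s=least_squares(res,np.zeros(5)); print("dx dy dz mm",(s.x[:3]*1000).round(2),"pitch,yaw",s.x[3:].round(4),"rms",np.sqrt((s.fun**2).mean()).round(2)); print(s.fun.round(2))
    print(p,r.as_rotvec())
    return s.x
E
python3 -c "
from fit import *
fitw('w4')"
```

```text
col [(89.42, 27), (112.62, 40), (139.48, -55), (143.39, 55), (151.78, -51), (155.87, 50), (163.77, -50), (167.92, 50), (175.76, -50), (179.7, 49), (187.27, -50), (191.2, 50)]
stripes [141.44 153.82 165.84 177.73 189.24]
[(130, array([260.94, 300.33])), (200, array([261.57, 299.63])), (208, array([261.57, 299.32])), (216, array([261.72, 299.19])), (224, array([261.89, 299.22]))]
dx dy dz mm [ 2.87 -0.04 17.54] pitch,yaw [0.1769 0.0026] rms 0.69
[-1.16 -0.43  0.23  0.6   0.94 -0.67  0.68  0.46 -0.59  0.66 -0.51  0.71
 -0.6   0.74 -0.86]
[ 0.59017068 -0.22196898  0.12460564] [ 3.33248530e-01  3.12085392e+00 -1.67099898e-03]
```

The fit and the scene picture agree that the wrench hangs about 17 mm low and nose-down in the jaws. I'll set it back on its rest gently and take a clean grip.

```bash
python3 -m creep '[[[0,0,0,25,0,0,0],[0,0,0,50,0,0,0],[0,0,0,60,0,0,0],[0,0,0,65,0,0,0],[0,0,0,65,0,0,0]]]'
python3 -m creep '[[[0,0,0,3,0,0,0],[0,0,0,6,0,0,0],[0,0,0,6,0,0,0]]]' 15
python3 -m creep '[[[0,0,0,3,0,0,0],[0,0,0,6,0,0,0],[0,0,0,6,0,0,0]]]' 
python3 -m creep '[[[0,0,0,2,0,0,0],[0,0,0,4,0,0,0],[0,0,0,4,0,0,0]]]'
```

```text
time: 6.35
position: [0.5896, -0.2216, 0.0579]
tool_rot: [0.333, 3.124, 0.001]
ft_force: [-0.8, -0.2, -3.2]
grip_width: 0.195
time: 6.65
position: [0.5902, -0.2221, 0.053]
tool_rot: [0.333, 3.122, -0.001]
ft_force: [0.2, 0.3, -3.0]
grip_width: 0.208
time: 6.95
position: [0.5898, -0.2219, 0.0463]
tool_rot: [0.334, 3.123, -0.0]
ft_force: [-1.0, -0.3, -3.2]
grip_width: 0.203
time: 7.25
position: [0.5904, -0.222, 0.045]
tool_rot: [0.333, 3.122, -0.002]
ft_force: [-4.3, 0.6, 9.5]
grip_width: 0.206
```

```bash
python3 -m creep '[[[0,0,0,0,0,0,0],[0,0,0,0,0,0,0],[0,0,0,1,0,0,0],[0,0,0,2,0,0,0],[0,0,0,3,0,0,0]]]' 3
python3 -m creep '[[[1,0,0,-2,0,0,0],[1,0,0,-2,0,0,0],[1,0,0,-2,0,0,0],[1,0,0,-2,0,0,0],[1,0,0,-2,0,0,0]]]' 
python3 -m creep '[[[1,-30,0,-50,0,0,0],[1,-60,0,-100,0,0,0],[1,-75,0,-155,0,0,0],[1,-75,0,-155,0,0,0],[1,-75,0,-155,0,0,0]]]'
python3 - <<'E'
from h import *
import time
ctrl.get_image("wrist")
P=ctrl.camera_params("wrist"); print(tool()); im=ctrl.get_image("wrist"); cv2.imwrite("pics/w5.png",im[:,:,::-1]); np.savez("pics/w5.npz",**P)
g=cv2.cvtColor(im,cv2.COLOR_RGB2GRAY)
for r_ in(40,90,100,110,120,130): print("row",r_,[(float(a),b) for a,b in edges(g,0,255,330,r_,2)])
for r_ in(194,197,200,210,212): print("row",r_,[(float(a),b) for a,b in edges(g,0,255,330,r_,1)])
for c in(275,285,290): print("col",c,[(float(a),b) for a,b in edges(g,1,10,225,c,1,15)])
c=im[0:240,220:360,::-1]; cv2.imwrite("pics/w5c.png",cv2.resize(c,None,fx=2.5,fy=2.5,interpolation=cv2.INTER_CUBIC))
E
```

```text
time: 7.75
position: [0.5909, -0.2221, 0.04]
tool_rot: [0.333, 3.12, -0.001]
ft_force: [-0.6, 0.2, 3.7]
grip_width: 0.203
time: 8.25
position: [0.59, -0.2219, 0.0416]
tool_rot: [0.333, 3.122, -0.0]
ft_force: [-1.0, 0.2, -0.4]
grip_width: 0.578
time: 8.75
position: [0.6664, -0.2377, 0.2017]
tool_rot: [0.332, 3.114, -0.002]
ft_force: [0.2, -0.5, -0.1]
grip_width: 0.979
(array([ 0.66454871, -0.23753321,  0.19879284]), Rotation.from_matrix(array([[-9.77489429e-01,  2.10918019e-01,  5.29204804e-03],
                            [ 2.10914584e-01,  9.77503752e-01, -1.20524705e-03],
                            [-5.42720514e-03, -6.19461396e-05, -9.99985271e-01]])))
row 40 [(263.45, 33), (271.7, 23), (290.18, -42), (297.88, -21)]
row 90 [(264.01, 39), (271.71, 19), (290.05, -41), (296.96, -23), (309.62, 9)]
row 100 [(264.11, 39), (271.81, 19), (289.97, -41), (296.69, -23), (309.3, 8)]
row 110 [(264.29, 38), (272.01, 19), (289.88, -40), (296.55, -23), (309.14, 8), (317.36, -8)]
row 120 [(264.3, 39), (272.06, 19), (289.7, -40), (296.45, -23), (308.84, 8), (316.92, -8)]
row 130 [(264.42, 38), (27
[... 381 characters left out ...]
73, 33), (45.97, -55), (49.0, 55), (53.13, -57), (56.17, 55), (60.35, -45), (63.29, 47), (67.34, -45), (70.28, 47), (74.34, -44), (77.29, 46), (171.63, -23), (174.47, 21), (182.84, -34), (206.13, 35), (214.82, -49)]
col 285 [(18.36, 17), (31.59, 39), (45.97, -56), (49.0, 56), (53.13, -57), (56.18, 55), (60.34, -45), (63.3, 47), (67.34, -46), (70.29, 47), (74.34, -45), (77.29, 47), (171.26, -26), (174.33, 26), (195.47, -24), (206.13, 35), (214.81, -48)]
col 290 [(31.69, 33), (45.99, -39), (49.14, 37), (53.24, -39), (56.34, 33), (60.52, -32), (63.63, 35), (67.54, -33), (70.63, 33), (74.45, -30), (77.44, 29), (144.18, 17), (158.25, -28), (173.92, 35), (195.83, -23), (206.14, 35), (214.82, -48)]
```

View pics/w5c.png

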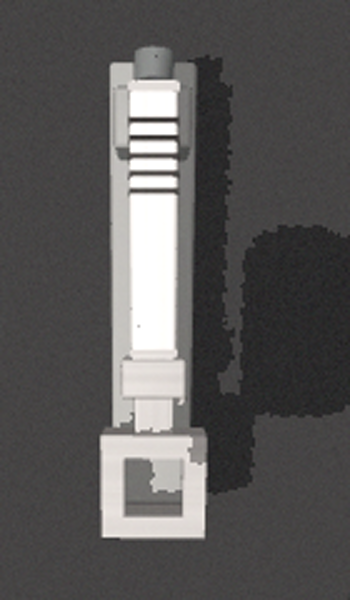

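The wrench is back on its rest and level, with the ring hole at image (280.9,194.5) and the handle centre at column 280.9.

Run:
```python
from h import *
P=dict(np.load("pics/w5.npz"))
ring=ray("wrist",(280.87,194.5),.054,P); h=[ray("wrist",uv,.05,P) for uv in((280.94,40),(280.88,90),(280.9,120))]
for q in h:
    u=(q-ring)[:2]; print(q,np.degrees(np.arctan2(u[1],u[0])))
u=(h[0]-ring)[:2]; u/=np.linalg.norm(u); g=ring[:2]+.075*u; yaw=np.degrees(np.arctan2(u[1],u[0]))
print("ring",ring,g,yaw,ctrl.get_state()["time"]); move([*g,.08],yaw)
```

```text
[ 0.52524172 -0.20734369  0.05      ] 167.77025706152574
[ 0.56694532 -0.21642042  0.05      ] 167.79128488122453
[ 0.59353295 -0.22215206  0.05      ] 167.77502164101534
ring [ 0.66435979 -0.23749769  0.054     ] [ 0.59106183 -0.22161027] 167.77025706152574 8.85
shift mm [ 74.    0.4 116.6] turn [-0.     0.002  0.001] rows>= 2.8
```

```bash
python3 -m creep '[[[0.5,38,0.4,40,0,0,0],[0.5,74,0.4,80,0,0,0],[0.5,74,0.4,116,0,0,0],[0.5,74,0.4,116,0,0,0],[0.5,74,0.4,116,0,0,0]]]' 20
python3 -m creep '[[[0.5,0,0,20,0,0,0],[0.5,0,0,40,0,0,0],[0.5,0,0,50,0,0,0],[0.5,0,0,50,0,0,0],[0.5,0,0,50,0,0,0]]]'
python3 -c "
from h import *
move([.59106,-.2216,.023],167.78); print(tool()[1].as_matrix().round(4))"
```

```text
time: 9.35
position: [0.5904, -0.2218, 0.0801]
tool_rot: [-0.334, -3.124, -0.001]
ft_force: [0.1, -0.7, 0.5]
grip_width: 0.629
time: 9.85
position: [0.5927, -0.2219, 0.0323]
tool_rot: [0.333, 3.12, -0.001]
ft_force: [-0.2, -0.4, -1.1]
grip_width: 0.503
shift mm [ 1.7 -0.1  9.3] turn [-0.     0.004  0.001] rows>= 0.2
[[-9.775e-01  2.110e-01  4.100e-03]
 [ 2.110e-01  9.775e-01 -9.000e-04]
 [-4.200e-03 -0.000e+00 -1.000e+00]]
```

```bash
python3 -m creep '[[[0.5,0,0,9,0,0,0],[0.5,0,0,9,0,0,0],[0,0,0,9,0,0,0],[0,0,0,9,0,0,0],[0,0,0,9,0,0,0]]]' 20
python3 -m creep '[[[0,0,0,0,0,0,0],[0,0,0,0,0,0,0],[0,0,0,0,0,0,0]]]' 45
python3 -c "
from h import *
move([.59106,-.2216,.023],167.78); print(tool()[1].as_matrix().round(4))"
```

```text
time: 10.35
position: [0.5914, -0.2218, 0.0221]
tool_rot: [0.333, 3.121, -0.001]
ft_force: [-0.1, 0.2, -0.1]
grip_width: 0.314
time: 10.65
position: [0.5913, -0.2219, 0.022]
tool_rot: [0.334, 3.122, -0.001]
ft_force: [-1.0, 0.7, 1.4]
grip_width: 0.201
shift mm [ 0.3  0.2 -1. ] turn [-0.     0.002  0.   ] rows>= 0.0
[[-9.774e-01  2.113e-01  2.100e-03]
 [ 2.113e-01  9.774e-01 -7.000e-04]
 [-2.200e-03 -2.000e-04 -1.000e+00]]
```

```bash
python3 -m creep '[[[0,0,0,0,0,0,0],[0,0,0,-5,0,0,0],[0,0,0,-15,0,0,0],[0,0,0,-35,0,0,0],[0,0,0,-60,0,0,0]]]' 45
python3 -m creep '[[[0,0,0,-30,0,0,0],[0,0,0,-60,0,0,0],[0,0,0,-90,0,0,0],[0,0,0,-90,0,0,0],[0,0,0,-90,0,0,0]]]'
python3 -c "
from h import *
s=ctrl.get_state(); print(s['ft_force'],s['torque'],s['joint_positions']); print(tool()[1].as_matrix().round(4))
ctrl.get_image('wrist')
from fit import *
try: fitw('w6')
except Exception as e: print(e)
move([.568,.146,.17],167.78)"
```

```text
time: 11.15
position: [0.59, -0.2213, 0.0816]
tool_rot: [-0.333, -3.123, -0.001]
ft_force: [0.4, -0.4, -2.3]
grip_width: 0.199
time: 11.65
position: [0.5909, -0.2216, 0.1721]
tool_rot: [0.333, 3.121, -0.001]
ft_force: [-0.1, 0.1, -3.2]
grip_width: 0.2
[-0.06697814  0.12552746 -3.18721168] [ 0.11603561 -0.03790956 -0.0211454 ] [ 0.92512844  0.40982153 -0.7820665   1.54903533  0.29616408  1.30249788
  1.4644359 ]
[[-9.775e-01  2.110e-01  2.400e-03]
 [ 2.110e-01  9.775e-01 -1.100e-03]
 [-2.600e-03 -6.000e-04 -1.000e+00]]
col [(108.14, 40), (139.8, -54), (144.43, 54), (154.06, -54), (158.9, 54), (168.21, -35), (172.95, 35), (182.03, -35), (186.43, 35), (195.5, -34), (199.94, 34)]
stripes [142.12 156.48 170.58 184.23 197.72]
min() iterable argument is empty
shift mm [9.880e+01 3.547e+02 2.000e-01] turn [ 0.    -0.001  0.001] rows>= 7.4
```

```bash
python3 -m creep '[[[0,12,42,0,0,0,0],[0,24,84,0,0,0,0],[0,36,126,0,0,0,0],[0,48,168,0,0,0,0],[0,60,210,0,0,0,0]]]'
python3 -m creep '[[[0,13,48,0,0,0,0],[0,26,96,0,0,0,0],[0,39,145,0,0,0,0],[0,39,145,0,0,0,0],[0,39,145,0,0,0,0]]]'
python3 -m creep '[[[0,0,0,0,0,0,0],[0,0,0,0,0,0,0],[0,0,0,0,0,0,0]]]'
python3 - <<'E'
from h import *
P=ctrl.camera_params("wrist"); p,r=tool(); im=ctrl.get_image("wrist"); cv2.imwrite("pics/w7.png",im[:,:,::-1]); np.savez("pics/w7.npz",**P)
print(p,r.as_matrix().round(4),ctrl.get_state()["joint_positions"])
g=cv2.cvtColor(im,cv2.COLOR_RGB2GRAY)
print([(float(a),b) for a,b in edges(g,1,80,215,282,2,25)])
for row in (122,130,150,163,178,190): print(row,[(float(a),b) for a,b in edges(g,0,240,330,row,1,15)])
for x in(.149,.136,.130,.124,.118,.112): print(x,[proj("wrist",r.apply([x-.075,y,-.027])+p,P).round(1) for y in(-.009,.009)])
u,v=proj("wrist",[.5654,.2286,.095],P).astype(int); print(u,v)
c=im[v-70:v+70,u-80:u+80,::-1]; cv2.imwrite("pics/w7c.png",cv2.resize(c,None,fx=4,fy=4,interpolation=cv2.INTER_CUBIC)); print(u-80,v-70)
E
```

```text
time: 12.25
position: [0.5752, -0.0023, 0.1699]
tool_rot: [-0.334, -3.123, 0.001]
ft_force: [0.2, -0.3, -2.9]
grip_width: 0.2
time: 12.75
position: [0.5675, 0.1483, 0.1701]
tool_rot: [-0.326, -3.124, 0.001]
ft_force: [0.4, -1.3, -3.6]
grip_width: 0.2
time: 13.05
position: [0.5694, 0.1443, 0.1712]
tool_rot: [0.338, 3.122, -0.001]
ft_force: [0.4, -0.3, -3.0]
grip_width: 0.199
[0.56943969 0.14432582 0.17115531] [[-9.768e-01  2.140e-01  1.300e-03]
 [ 2.140e-01  9.768e-01 -1.000e-03]
 [-1.500e-03 -7.000e-04 -1.000e+00]] [ 0.47367405  0.35109721 -0.93268682  1.65619213  0.29384076  1.28167025
  0.84124909]
[(108.07, 48), (139.96, -55), (144.39, 55), (154.26, -55), (158.63, 54), (168.3, -51), (172.9, 50), (182.09, -51), (186.65, 50), (195.49, -51), (199.9, 50)]
122 [(260.29, 54), (302.6, -47)]
130 [(260.45, 49), (302.48, -45), (315.5, 41)]
150 [(261.08, 54), (302.12, -50), (316.59, 45)]
163 [(261.04, 41), (302.02, -34), (317.71, 48)]
178 [(261.25, 34), (301.74, -33), (318.88, 54)]
190 [(261.55, 33), (301.49, -32), (319.93, 54)]
0.149 [array([258.6, 110.3]), array([301.8, 110.3])]
0.136 [array([259.2, 142.2]), array([301.4, 142.1])]
0.13 [array([259.4, 156.3]), array([301.1, 156.3])]
0.124 [array([259.7, 170.2]), array([300.9, 170.2])]
0.118 [array([259.9, 183.8]), array([300.7, 183.8])]
0.112 [array([260.1, 197. ]), array([300.5, 197. ])]
385 186
305 116
```

View pics/w7c.png

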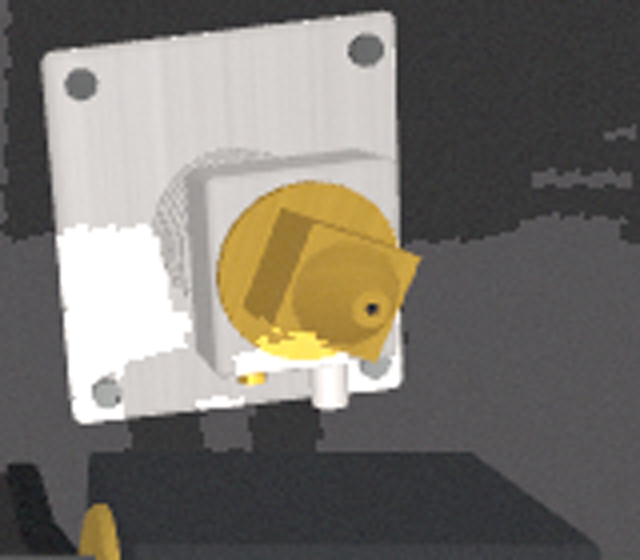

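The grip is clean now, with the stripe positions matching the nominal grip. The crop shows the collar's top-face corners at about crop (312,220), (420,258), (377,360) and (275,322), the tip hole at (371,309), and the flange centred near (307,272). I'll compute its position and yaw.

Run:
```python
from h import *
P=dict(np.load("pics/w7.npz")); g=cv2.imread("pics/w7.png",0)
off=np.array([305,116]); f=lambda c:(np.array(c)+.5)/4-.5+off
C=[f(c) for c in((312,220),(420,258),(377,360),(275,322))]
ref=cv2.cornerSubPix(g,np.array(C,np.float32).reshape(-1,1,2),(3,3),(-1,-1),(3,50,.01)).reshape(-1,2)
print(np.round(C,1).tolist(),ref.round(1).tolist())
W=np.array([ray("wrist",c,.097,P)[:2] for c in C]); 
for i in range(4):
    d=W[(i+1)%4]-W[i]; print(np.linalg.norm(d)*1000,np.degrees(np.arctan2(d[1],d[0]))%90)
print("centre",W.mean(0),"tip",ray("wrist",f((371,309)),.111,P)[:2],"flange",ray("wrist",f((307,272)),.075,P)[:2])
F=[f(c) for c in((44,52),(392,12),(400,388),(78,424))]
W=np.array([ray("wrist",c,.008,P)[:2] for c in F]);print("foot",W.mean(0))
for i in range(4):
    d=W[(i+1)%4]-W[i]; print(np.linalg.norm(d)*1000,np.degrees(np.arctan2(d[1],d[0]))%90)
```

```text
[[382.6, 170.6], [409.6, 180.1], [398.9, 205.6], [373.4, 196.1]] [[383.79998779296875, 170.60000610351562], [409.6000061035156, 179.6999969482422], [398.8999938964844, 205.60000610351562], [373.3999938964844, 196.10000610351562]]
22.52244801291318 58.694733015158675
21.17466347835276 60.14068981270961
21.897019503598017 57.276604690903255
20.658959739625974 61.93151984394004
centre [0.56709435 0.23206369] tip [0.5676991  0.23177725] flange [0.56730377 0.2313252 ]
foot [0.56729979 0.23145888]
87.80854735897236 84.03198609891139
98.85894546169249 84.3803645019728
87.50648773638459 84.33970846827954
99.33121031230093 84.55367387233474
```

```bash
python3 -c "
from h import *
move([.5027,.2693,.13],149.5)"
```

```text
shift mm [ 91.8 107.5  41.1] turn [-0.     0.002  0.317] rows>= 2.9
```

```bash
python3 -m creep '[[[0,23,27,5,0,0,0.08],[0,46,54,10,0,0,0.16],[0,69,80,15,0,0,0.24],[0,92,107.5,20,0,0,0.317],[0,92,107.5,20,0,0,0.317]]]'
python3 -m creep '[[[0,0,0,10,0,0,0],[0,0,0,20,0,0,0],[0,0,0,20,0,0,0],[0,0,0,20,0,0,0],[0,0,0,20,0,0,0]]]'
python3 - <<'E'
from h import *
ctrl.get_image("wrist")
move([.5027,.2693,.12],149.5); print(tool()[1].as_matrix().round(4))
p,r=tool()
print("ring est",p+r.apply([-.0747,.0004,-.008]))
for n in("top","scene"):
    im=ctrl.get_image(n); cv2.imwrite(f"pics/{n}8.png",im[:,:,::-1])
    u,v=proj(n,[.5673,.2317,.1]).astype(int); print(n,u,v)
a=cv2.imread("pics/top8.png"); b=cv2.imread("pics/scene8.png")
f=lambda i,n:(lambda u,v:cv2.resize(i[v-25:v+25,u-25:u+25],(390,390),interpolation=cv2.INTER_CUBIC))(*proj(n,[.5673,.2317,.1]).astype(int))
cv2.imwrite("pics/v8.png",np.hstack([f(a,"top"),f(b,"scene")]))
E
```

```text
time: 13.6
position: [0.4978, 0.2765, 0.1515]
tool_rot: [-0.812, -3.034, -0.004]
ft_force: [-1.5, -0.1, -3.2]
grip_width: 0.198
time: 14.1
position: [0.5026, 0.2701, 0.1315]
tool_rot: [0.824, 3.029, 0.0]
ft_force: [-0.7, 0.3, -2.5]
grip_width: 0.198
shift mm [-0.6 -0.9 11.7] turn [0.001 0.002 0.002] rows>= 0.2
[[-8.624e-01  5.062e-01  2.400e-03]
 [ 5.062e-01  8.624e-01 -2.000e-04]
 [-2.100e-03  1.100e-03 -1.000e+00]]
ring est [0.56716649 0.2328921  0.13981151]
top 198 197
scene 335 171
```

View pics/v8.png

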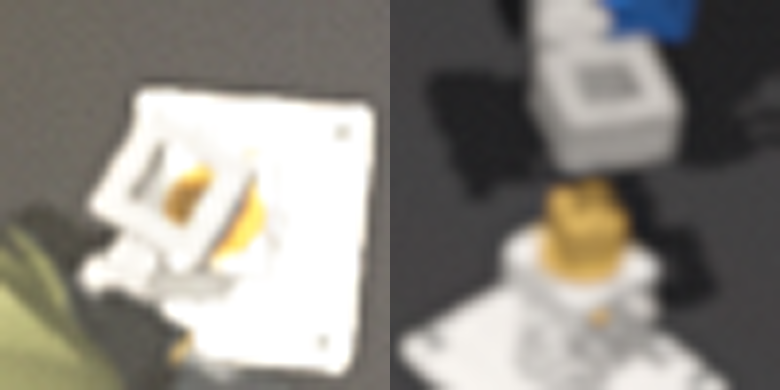

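The top and scene crops show the ring above the nozzle, consistent with parallax. I'll correct by about 1 mm and go down, watching the force.

```bash
python3 -m creep '[[[0,-0.6,-0.9,8,0.001,0.002,0.002],[0,-0.6,-0.9,16,0.001,0.002,0.002],[0,-0.6,-0.9,24,0.001,0.002,0.002],[0,-0.6,-0.9,26,0.001,0.002,0.002],[0,-0.6,-0.9,26,0.001,0.002,0.002]]]'
python3 -m creep '[[[0,0,0,0,0,0,0],[0,0,0,0,0,0,0],[0,0,0,0,0,0,0]]]'
python3 -c "
from h import *
move([.5027,.2693,.067],149.5);s=ctrl.get_state();print(s['torque'],s['joint_positions'])"
```

```text
time: 14.75
position: [0.5017, 0.2694, 0.1046]
tool_rot: [-0.825, -3.03, 0.002]
ft_force: [0.3, 0.4, -3.1]
grip_width: 0.198
time: 15.05
position: [0.5024, 0.2697, 0.1057]
tool_rot: [0.825, 3.031, -0.0]
ft_force: [0.8, -0.3, -3.8]
grip_width: 0.198
shift mm [-0.5 -0.2 38.7] turn [0.    0.    0.001] rows>= 0.8
[ 0.07882764 -0.09040499  0.02188203] [ 0.22180382  0.3737061  -0.90635731  1.76958053  0.32004208  1.15424114
  0.25618418]
```

```bash
python3 -m creep '[[[0,-0.4,-0.2,4,0,0,0],[0,-0.4,-0.2,8,0,0,0],[0,-0.4,-0.2,12,0,0,0],[0,-0.4,-0.2,13,0,0,0],[0,-0.4,-0.2,13,0,0,0]]]'
python3 -m creep '[[[0,0,0,2,0,0,0],[0,0,0,4,0,0,0],[0,0,0,6,0,0,0],[0,0,0,6,0,0,0]]]'
python3 -c "
from h import *
move([.5027,.2693,.067],149.5);s=ctrl.get_state();print(s['torque'],s['ft_force'])"
```

```text
time: 15.55
position: [0.5021, 0.2691, 0.092]
tool_rot: [-0.825, -3.03, 0.001]
ft_force: [0.6, 0.6, -1.9]
grip_width: 0.2
time: 15.95
position: [0.5022, 0.269, 0.086]
tool_rot: [-0.825, -3.031, 0.001]
ft_force: [0.3, 0.2, -2.9]
grip_width: 0.2
shift mm [-0.3  0.5 19. ] turn [-0.001 -0.     0.001] rows>= 0.4
[ 0.12178286 -0.03691308 -0.00103927] [ 0.30306695  0.22120833 -2.93364727]
```

```bash
python3 -m creep '[[[0,0,0.3,3,0,0,0],[0,0,0.3,6,0,0,0],[0,0,0.3,9,0,0,0],[0,0,0.3,9,0,0,0]]]'
python3 -m creep '[[[0,0,0,2,0,0,0],[0,0,0,4,0,0,0],[0,0,0,6,0,0,0],[0,0,0,6,0,0,0]]]'
python3 -m creep '[[[0,0,0,1,0,0,0],[0,0,0,2,0,0,0],[0,0,0,2,0,0,0]]]'
python3 -c "
from h import *
move([.5027,.2693,.067],149.5);s=ctrl.get_state();print(s['torque'],s['ft_force'])"
```

```text
time: 16.35
position: [0.5022, 0.2692, 0.0768]
tool_rot: [-0.825, -3.03, 0.002]
ft_force: [0.7, -0.0, -2.7]
grip_width: 0.202
time: 16.75
position: [0.5023, 0.2693, 0.071]
tool_rot: [-0.825, -3.031, 0.001]
ft_force: [0.4, -0.3, -2.6]
grip_width: 0.2
time: 17.05
position: [0.5025, 0.2694, 0.0693]
tool_rot: [-0.825, -3.031, 0.001]
ft_force: [0.8, 0.4, -3.3]
grip_width: 0.201
shift mm [-0.3  0.   2.3] turn [-0.001 -0.     0.001] rows>= 0.0
[ 0.04595347 -0.13279815 -0.05017707] [ 0.8062477   0.35583673 -3.30932986]
```

```bash
python3 -m creep '[[[0,0,0,1,0,0,0],[0,0,0,1.5,0,0,0],[0,0,0,1.5,0,0,0]]]'
python3 -m creep '[[[0,0,0,0.5,0,0,0],[0,0,0,1,0,0,0],[0,0,0,1,0,0,0]]]'
python3 -c "
from h import *
move([.5027,.2693,.067],149.5);s=ctrl.get_state();print(s['torque'],s['ft_force'])"
```

```text
time: 17.35
position: [0.5025, 0.2694, 0.0678]
tool_rot: [-0.825, -3.031, 0.001]
ft_force: [-0.2, -0.3, -2.2]
grip_width: 0.201
time: 17.65
position: [0.5026, 0.2696, 0.067]
tool_rot: [-0.825, -3.031, 0.001]
ft_force: [-0.4, -0.1, -2.5]
grip_width: 0.199
shift mm [-0.3 -0.1  0. ] turn [-0.     0.     0.001] rows>= 0.0
[ 0.0508849  -0.09844781 -0.05111667] [-0.35801762 -0.05947798 -2.51534   ]
```

```bash
python3 -m creep '[[[0,0,0,0.5,0,0,0],[0,0,0,1,0,0,0],[0,0,0,1,0,0,0]]]'
python3 -m creep '[[[0,0,0,0.5,0,0,0],[0,0,0,0.8,0,0,0],[0,0,0,0.8,0,0,0]]]'
python3 -c "
from h import *
s=ctrl.get_state();print(s['torque'],s['ft_force'])"
```

```text
time: 17.95
position: [0.5026, 0.2697, 0.0663]
tool_rot: [0.825, 3.031, -0.0]
ft_force: [-1.3, -0.8, 0.9]
grip_width: 0.203
time: 18.25
position: [0.5025, 0.2698, 0.0655]
tool_rot: [0.825, 3.031, -0.0]
ft_force: [-3.2, -0.1, 4.1]
grip_width: 0.202
[-0.1056666   0.22297363 -0.05409107] [-3.20934471 -0.11515843  4.12615562]
```

The ring is seated: the underside touched at TCP z ≈ 0.0663, about 7 N. I'll ease off slightly and turn clockwise about the nozzle axis. The first 0.25 rad is safe because the nozzle can't bottom before 0.35.

```bash
cat > tau.py <<'E'
from h import *
s=ctrl.get_state(); p=s["position"]; F=s["ft_force"]; M=s["torque"]; n=np.array([.5673,.2317])
d=p[:2]-n; t=d[0]*F[1]-d[1]*F[0]; x=R.from_rotvec(s["tool_rot"]).as_matrix()[:2,0]
print("t",s["time"],"tau_z",round(M[2]+t,3),"Mz",M[2].round(3),"F",F.round(1),"r",(np.linalg.norm(d)*1000).round(2),"posang",np.degrees(np.arctan2(d[1],d[0])).round(2),"yaw",np.degrees(np.arctan2(x[1],x[0])).round(2),"z",p[2].round(4))
E
python3 tau.py
python3 -m creep '[[[0,-0.1,3.7,-0.3,0,0,0.05],[0,-0.4,7.5,-0.3,0,0,0.1],[0,-0.8,11.2,-0.3,0,0,0.15],[0,-1.5,14.8,-0.3,0,0,0.2],[0,-2.3,18.5,-0.3,0,0,0.25]]]'; python3 tau.py
python3 -m creep '[[[0,0,0,0,0,0,0],[0,0,0,0,0,0,0]]]'; python3 tau.py
```

```text
t 18.25 tau_z 0.076 Mz -0.054 F [-3.2 -0.1  4.1] r 75.14 posang 149.56 yaw 149.54 z 0.0655
time: 18.75
position: [0.5144, 0.2844, 0.0657]
tool_rot: [1.199, 2.903, 0.0]
ft_force: [-1.8, -0.1, 2.8]
grip_width: 0.205
t 18.75 tau_z 0.079 Mz -0.019 F [-1.8 -0.1  2.8] r 74.7 posang 135.1 yaw 135.1 z 0.0657
time: 18.95
position: [0.5145, 0.2845, 0.0657]
tool_rot: [1.195, 2.905, 0.001]
ft_force: [-1.1, 1.1, 2.2]
grip_width: 0.202
t 18.95 tau_z -0.001 Mz -0.0 F [-1.1  1.1  2.2] r 74.66 posang 135.03 yaw 135.28 z 0.0657
```

```bash
python3 -m creep '[[[0,0,2.2,0,0,0,0.03],[0,-0.1,4.5,0,0,0,0.06],[0,-0.3,6.7,0,0,0,0.09],[0,-0.3,6.7,0,0,0,0.09]]]'; python3 tau.py
python3 -m creep '[[[0,0,1.5,0,0,0,0.02],[0,-0.1,3,0,0,0,0.04],[0,-0.1,3,0,0,0,0.04]]]'; python3 tau.py
```

```text
time: 19.35
position: [0.5194, 0.289, 0.0655]
tool_rot: [1.328, 2.847, 0.0]
ft_force: [0.3, 1.3, 3.8]
grip_width: 0.202
t 19.35 tau_z -0.063 Mz 0.014 F [0.3 1.3 3.8] r 74.68 posang 129.94 yaw 129.99 z 0.0655
time: 19.65
position: [0.5216, 0.2908, 0.0655]
tool_rot: [1.384, 2.82, 0.0]
ft_force: [0.5, 0.7, 3.3]
grip_width: 0.198
t 19.65 tau_z 0.033 Mz 0.094 F [0.5 0.7 3.3] r 74.73 posang 127.74 yaw 127.72 z 0.0655
```

```bash
python3 -m creep '[[[0,0,1.5,0,0,0,0.02],[0,-0.1,3,0,0,0,0.04],[0,-0.1,3,0,0,0,0.04]]]'; python3 tau.py
```

```text
time: 19.95
position: [0.5239, 0.2926, 0.0655]
tool_rot: [1.44, 2.792, -0.0]
ft_force: [0.9, 1.0, 3.9]
grip_width: 0.203
t 19.95 tau_z -0.013 Mz 0.086 F [0.9 1.  3.9] r 74.75 posang 125.48 yaw 125.43 z 0.0655
```

```bash
for i in 1; do python3 -m creep '[[[0,0,1.1,0,0,0,0.015],[0,0,2.2,0,0,0,0.03],[0,0,2.2,0,0,0,0.03]]]' >/dev/null; python3 tau.py; done
python3 -m creep '[[[0,0,1.1,0,0,0,0.015],[0,0,2.2,0,0,0,0.03],[0,0,2.2,0,0,0,0.03]]]' >/dev/null; python3 tau.py
```

```text
t 20.25 tau_z 0.056 Mz 0.19 F [1.5 1.  3.1] r 74.8 posang 123.85 yaw 123.72 z 0.0655
t 20.55 tau_z -0.013 Mz 0.178 F [2.2 1.3 3. ] r 74.77 posang 122.16 yaw 122.0 z 0.0654
```

```bash
python3 -m creep '[[[0,0,1.1,0,0,0,0.015],[0,-0.1,2.2,0,0,0,0.03],[0,-0.1,2.2,0,0,0,0.03]]]' >/dev/null; python3 tau.py
python3 -m creep '[[[0,0,1.1,0,0,0,0.015],[0,0,2.2,0,0,0,0.03],[0,0,2.2,0,0,0,0.03]]]' >/dev/null; python3 tau.py
```

```text
t 20.85 tau_z 0.089 Mz 0.231 F [1.3 1.5 3.2] r 74.78 posang 120.49 yaw 120.28 z 0.0654
t 21.15 tau_z 0.061 Mz 0.244 F [1.9 1.6 2.4] r 74.8 posang 118.79 yaw 118.56 z 0.0654
```

```bash
python3 -m creep '[[[0,0,1.1,0,0,0,0.015],[0,-0.1,2.2,0,0,0,0.03],[0,-0.1,2.2,0,0,0,0.03]]]' >/dev/null; python3 tau.py
python3 -m creep '[[[0,0,1.1,0,0,0,0.015],[0,0,2.2,0,0,0,0.03],[0,0,2.2,0,0,0,0.03]]]' >/dev/null; python3 tau.py
```

```text
t 21.45 tau_z 0.046 Mz 0.244 F [1.8 2.3 3.8] r 74.79 posang 117.11 yaw 116.84 z 0.0655
t 21.75 tau_z 0.035 Mz 0.283 F [2.5 2.5 3.6] r 74.81 posang 115.43 yaw 115.12 z 0.0654
```

```bash
python3 -m creep '[[[0,0,1.2,0,0,0,0.015],[0,-0.1,2.4,0,0,0,0.03],[0,-0.1,2.4,0,0,0,0.03]]]' >/dev/null; python3 tau.py
python3 -m creep '[[[0,0,1.2,0,0,0,0.015],[0,0,2.4,0,0,0,0.03],[0,0,2.4,0,0,0,0.03]]]' >/dev/null; python3 tau.py
```

```text
t 22.05 tau_z 0.091 Mz 0.298 F [1.8 2.8 3.6] r 74.8 posang 113.66 yaw 113.4 z 0.0654
t 22.35 tau_z -0.064 Mz 0.206 F [2.8 2.7 4.7] r 74.83 posang 111.89 yaw 111.68 z 0.0654
```

```bash
python3 -m creep '[[[0,0,1.2,0,0,0,0.015],[0,-0.1,2.3,0,0,0,0.03],[0,-0.1,2.3,0,0,0,0.03]]]' >/dev/null; python3 tau.py
python3 -m creep '[[[0,0,1.2,0,0,0,0.015],[0,0,2.3,0,0,0,0.03],[0,0,2.3,0,0,0,0.03]]]' >/dev/null; python3 tau.py
```

```text
t 22.65 tau_z 0.18 Mz 0.316 F [0.9 2.9 3.6] r 74.85 posang 110.43 yaw 109.98 z 0.0652
t 22.95 tau_z 0.56 Mz 0.512 F [-1.7  3.   5. ] r 74.84 posang 108.99 yaw 108.28 z 0.0651
```

Torque is rising, so the nozzle has bottomed. Fine steps from here.

```bash
python3 -m creep '[[[0,0,0.8,0,0,0,0.01],[0,0,1.5,0,0,0,0.02]]]' >/dev/null; python3 tau.py
```

```text
t 23.15 tau_z 0.655 Mz 0.499 F [-2.8  2.   4.7] r 74.86 posang 108.08 yaw 107.13 z 0.0649
```

```bash
python3 -m creep '[[[0,0,0.8,0,0,0,0.01],[0,0,1.5,0,0,0,0.02]]]' >/dev/null; python3 tau.py
```

```text
t 23.35 tau_z 0.596 Mz 0.361 F [-3.6  1.1  4.8] r 74.84 posang 106.68 yaw 105.95 z 0.065
```

```bash
python3 -m creep '[[[0,0,0.8,0,0,0,0.01],[0,0,1.5,0,0,0,0.02]]]' >/dev/null; python3 tau.py
```

```text
t 23.55 tau_z 0.538 Mz 0.322 F [-3.6  2.2  4.3] r 74.84 posang 105.31 yaw 104.79 z 0.0651
```

```bash
python3 -m creep '[[[0,0,0.8,0,0,0,0.01],[0,0,1.5,0,0,0,0.02]]]' >/dev/null; python3 tau.py; python3 -c "
from bench import ctrl
import cv2
im=ctrl.get_image('wrist');cv2.imwrite('pics/w9.png',im[:,:,::-1])"; python3 tau.py
```

```text
t 23.75 tau_z 0.603 Mz 0.328 F [-4.5  2.8  3.7] r 74.83 posang 103.99 yaw 103.64 z 0.0652
t 23.8 tau_z 0.507 Mz 0.242 F [-4.4  3.1  4. ] r 74.83 posang 103.88 yaw 103.62 z 0.0652
```

```bash
python3 -m creep '[[[0,0,0.8,0,0,0,0.01],[0,0,1.5,0,0,0,0.02]]]' >/dev/null; python3 tau.py; python3 -c "
from bench import ctrl
ctrl.get_image('wrist')"; python3 tau.py
```

```text
t 24.0 tau_z 0.511 Mz 0.223 F [-4.5  2.6  3.9] r 74.84 posang 102.75 yaw 102.51 z 0.0652
t 24.05 tau_z 0.466 Mz 0.146 F [-4.9  2.3  3.9] r 74.86 posang 102.65 yaw 102.48 z 0.0653
```

The torque peaked near 0.7 N·m and fell to about 0.48 while the handle turned another ~0.08 rad. That is a click with roughly 0.1 rad of bend. I'll stop tightening and ease back.

```bash
python3 -m creep '[[[0,0,-1.9,0,0,0,-0.025],[0,-0.1,-3.8,0,0,0,-0.05],[0,-0.2,-5.6,0,0,0,-0.075],[0,-0.2,-5.6,0,0,0,-0.075]]]' >/dev/null; python3 tau.py
python3 -m creep '[[[0,0,-1.5,0,0,0,-0.02],[0,0,-3,0,0,0,-0.04],[0,0,-3,0,0,0,-0.04]]]' >/dev/null; python3 tau.py
```

```text
t 24.45 tau_z 0.687 Mz 0.401 F [-5.   3.1  4. ] r 74.77 posang 107.51 yaw 106.94 z 0.0652
t 24.75 tau_z 0.345 Mz 0.104 F [-4.3  2.5  2.3] r 74.66 posang 109.27 yaw 109.14 z 0.0653
```

At 107.2° on the way back the torque was 0.69, so the wrench is straight there. The peak bend was therefore about 0.08 rad, which is clicked and well under 0.17. I'll take out the remaining load, then release.

```bash
python3 -m creep '[[[0,0,-1.1,-0.2,0,0,-0.015],[0,0,-2,-0.4,0,0,-0.027],[0,0,-2,-0.4,0,0,-0.027]]]' >/dev/null; python3 tau.py
```

```text
t 25.05 tau_z 0.026 Mz -0.091 F [-3.1  3.7  1.4] r 74.63 posang 110.53 yaw 110.68 z 0.0657
```

```bash
python3 -m creep '[[[0,0.6,0,0,0,0,0],[0,0.6,0,0,0,0,0],[0,0.6,0,0,0,0,0]]]' >/dev/null; python3 tau.py
python3 -m creep '[[[0.6,0,0,0,0,0,0],[0.6,0,0,0,0,0,0],[0.6,0,0,0,0,0,0],[0.6,0,0,0,0,0,0],[0.6,0,0,0,0,0,0]]]'; python3 tau.py
python3 -m creep '[[[0.6,0,0,-10,0,0,0],[0.6,0,0,-25,0,0,0],[0.6,0,0,-45,0,0,0],[0.6,0,0,-80,0,0,0],[0.6,0,0,-110,0,0,0]]]'
```

```text
t 25.35 tau_z 0.071 Mz 0.025 F [-1.4  2.   0.1] r 74.66 posang 110.57 yaw 110.65 z 0.0657
time: 25.85
position: [0.5408, 0.3019, 0.0657]
tool_rot: [1.787, 2.584, -0.001]
ft_force: [0.5, -0.8, -0.0]
grip_width: 0.553
t 25.85 tau_z 0.018 Mz 0.035 F [ 0.5 -0.8 -0. ] r 75.05 posang 110.71 yaw 110.67 z 0.0657
time: 26.35
position: [0.5408, 0.3027, 0.1788]
tool_rot: [1.786, 2.584, 0.002]
ft_force: [2.0, 0.5, 0.9]
grip_width: 0.601
```

```bash
python3 -m creep '[[[0.6,-30,0,-20,0,0,0],[0.6,-60,0,-40,0,0,0],[0.6,-80,0,-50,0,0,0],[0.6,-80,0,-50,0,0,0],[0.6,-80,0,-50,0,0,0]]]'
python3 - <<'E'
from h import *
ctrl.get_image("wrist"); P=ctrl.camera_params("wrist"); im=ctrl.get_image("wrist"); cv2.imwrite("pics/w10.png",im[:,:,::-1]); np.savez("pics/w10.npz",**P)
for z in(.099,.111): print(proj("wrist",[.5673,.2317,z],P))
s=ctrl.get_image("scene")[:,:,::-1]; cv2.imwrite("pics/s10.png",s); u,v=proj("scene",[.5673,.2317,.1]).astype(int)
cv2.imwrite("pics/v10.png",np.hstack([cv2.resize(s[v-35:v+35,u-35:u+35],(400,400),interpolation=cv2.INTER_CUBIC),cv2.resize(im[0:240,180:400,::-1],(366,400))]))
print(ctrl.get_state()["time"])
E
```

```text
time: 26.85
position: [0.5688, 0.2279, 0.2268]
tool_rot: [1.787, 2.584, 0.001]
ft_force: [-0.7, -0.4, -0.0]
grip_width: 0.596
[282.1511614  196.64215866]
[282.17935487 199.49327699]
27.0
```

View pics/v10.png

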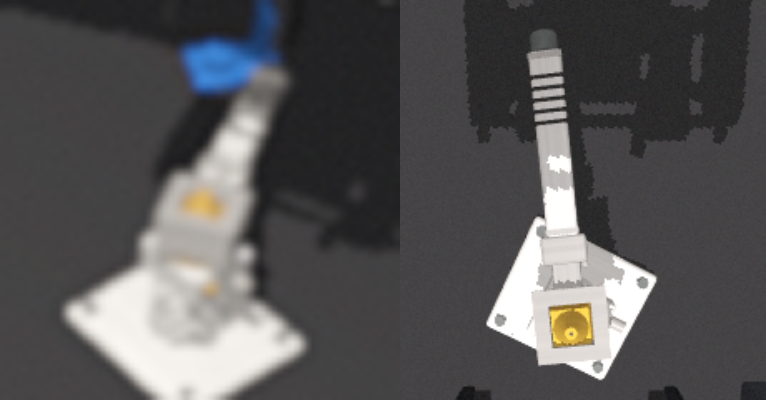

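The wrench sits on the nozzle with the collar inside the ring, the cone showing at crop (572,326), and the handle free. I'll check bend, centring and rest numerically.

Run:
```python
from h import *
P=ctrl.camera_params("wrist"); im=ctrl.get_image("wrist"); cv2.imwrite("pics/w11.png",im[:,:,::-1])
g=cv2.cvtColor(im,cv2.COLOR_RGB2GRAY); g0=cv2.cvtColor(cv2.imread("pics/w10.png"),cv2.COLOR_BGR2GRAY)
print("diff",np.abs(g.astype(int)-g0)[0:225,240:320].mean(), "drift",cv2.phaseCorrelate(np.float32(g0[0:225,240:320]),np.float32(g[0:225,240:320])))
c=cv2.resize(im[165:225,235:320,::-1],None,fx=9,fy=9,interpolation=cv2.INTER_CUBIC); cv2.imwrite("pics/w11c.png",c)
for row in (85,95,115,130): print(row,[(float(a),b) for a,b in edges(g,0,245,300,row,1,12)])
for row in (180,186,192,198,204,210): print(row,[(float(a),b) for a,b in edges(g,0,245,320,row,0,14)])
for col in (265,273,281,289,297): print(col,[(float(a),b) for a,b in edges(g,1,160,228,col,0,14)])
```

```text
diff 6.126944444444445 drift ((0.35581831109006146, 1.1064984151535242), 1.0131524306403266)
85 [(262.7, 37), (281.83, -43)]
95 [(263.67, 35), (269.2, 21), (282.66, -56)]
115 [(266.34, 46), (284.64, -64)]
130 [(261.35, 20), (267.58, 51), (286.16, -65)]
180 [(303.87, -25), (307.27, 35)]
186 [(269.26, -36), (276.39, 15), (285.93, 22), (292.78, -19), (295.64, 17), (307.67, 22)]
192 [(257.86, -14), (268.76, -14), (273.38, -22), (291.51, 22), (296.09, 21), (304.95, -24), (313.03, 37)]
198 [(270.11, -18), (280.07, 24), (285.63, -23), (296.54, 17), (317.88, -38)]
204 [(249.74, 58), (296.63, 31), (314.94, -59)]
210 [(261.93, 50), (311.63, -59)]
265 [(171.37, 22), (219.3, -49)]
273 [(169.89, -23), (174.09, 23), (183.62, -34), (186.74, 34), (191.99, -21), (200.81, 16), (205.48, -27), (209.41, 27), (218.5, -49)]
281 [(168.53, -22), (173.31, 23), (182.87, -34), (196.9, 29), (205.6, -19), (208.78, 32), (218.96, -53)]
289 [(172.53, 28), (182.06, -35), (185.15, 32), (188.87, -28), (207.95, 29), (222.62, -60)]
297 [(172.18, 15), (217.0, -29), (223.22, 30), (226.48, -30)]
```

View pics/w11c.png

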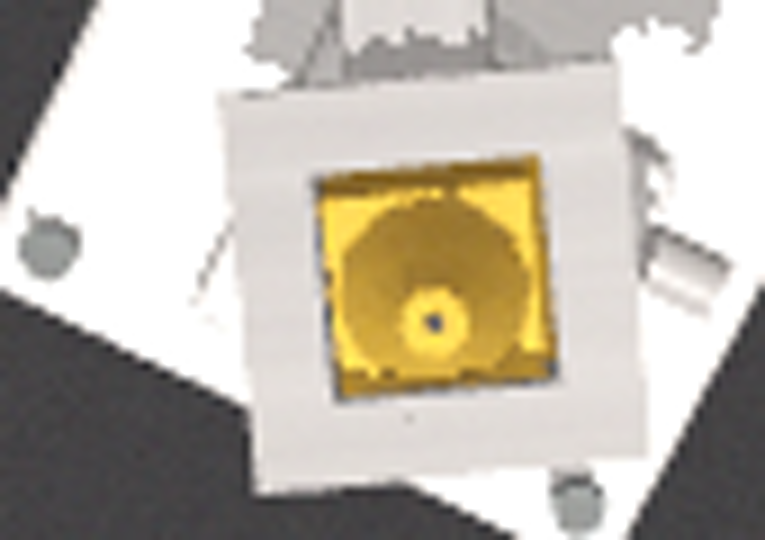

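```bash
python3 -c "
from bench import ctrl
s=ctrl.get_state();print(s['time'],s['ft_force'],s['grip_width']);print(ctrl.close_job())"
```

```text
27.05 [-0.27647187 -0.58795069  0.06284133] 0.6003985273457414
the job is handed in; nothing more can be done
None
```

The wrench is sitting on the nozzle, let go, after one click. I handed the job in at 27 s of the 53 s; no verdict was reported.

**What I did**
- **First grip failed:** the fingers closed more slowly than I allowed for, so I lifted the wrench while it hung low and nose-down. I set it back on the rest, confirmed it lay level, and took a clean second grip.
- **Fitting:** the ring went over the collar with no insertion force and touched the flange at about 7 N.
- **Tightening:** I turned it clockwise. The nozzle bottomed after about 0.69 rad.
- **Click:** torque peaked near 0.7 N·m, then fell to about 0.48 N·m. I stopped there, eased back until the torque was about zero, let go and lifted clear.

**Last checks**
- **Bend at the click:** about 0.08 rad from the angles and about 0.10 rad from the torque, against limits of 0.06 and 0.17. The bend was not checked by camera at the moment of the click.
- **Ring on the collar:** the wrist picture shows the collar inside the ring. The offset is roughly 1.5 mm from a pixel estimate, within the 3 mm limit.
- **Straightness:** head and handle appear about 1° (0.017 rad) apart in the picture, below the 0.04 limit.
- **Robot clear:** the force reading was about zero with the gripper open and well above the wrench.
- **Handle turned on release:** it now sits about 5° anticlockwise of where I let go, which is about the play in the ring.
- **Not measured at the end:** final tilt, ring height and the positions of the other objects.

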